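# Clear the bowl off the lock box, work the key in and hold the sprung lock open

## Robot

A 6-joint arm with a two-finger parallel gripper is mounted at the origin on a cart in front of the work surface, level with it; the furniture and walls round the work are solid. World frame = base frame: x ahead of the robot, y to its left, z up, the work surface at z = 0. Lengths are in m, angles in rad, forces in N, time in s.
With the tool pointing down it reaches from about 0.325 to 0.75 m from the base axis. Payload 7.6 kg.
Tool frame: the origin (TCP) lies at the very end of the fingers, on their centre line; the grasp point (between the pads) lies 19 mm behind it; z points along the fingers, y is the line along which they close (so a half turn about z gives the same grasp; the last joint's range is limited). The gripper opens to 85 mm and grips with 20 to 120 N. Pads are 22 mm wide; open, the fingers measure 114 mm over their backs; the gripper's body (76 mm by 85 mm) begins 54 mm behind the grasp point. The pads swing forward as they close: fully open they stand 13 mm farther back than shut.
Start: joints at [1.228, 0.052, 1.401, -0, 1.689, -0.07], TCP at [0.141, 0.506, 0.231] pointing down, gripper open.
Joint ranges: [-2.9, 2.9], [-0.91, 2.17], [0.12, 2.37], [-1.06, 4.2], [0.26, 2.73], [-2.93, 2.93]. Speed limits (rad/s): [2.57, 2.57, 3.01, 3.14, 3.14, 3.14].

## Interface

Orientations are given as a rotation vector (axis times angle).
In Python, from station import get_obs, eyes, env gives the robot as it stands.
- The arm moves only by the tool arm_command, never from a script. Its argument "rows" is a list of rows, each a list of 7 numbers: the shift along the tool's x, y, z as a fraction of full scale, then the turn, a rotation vector about the tool's x, y, z as a fraction of full scale, then the opening, from -1 (shut) to 1 (fully open), so that 0 is half open. A call has 1 to 12 rows; each row shifts and turns the commanded pose from where the row before left it, along the tool's axes as they then stand; what a row does not reach is not made up. Full scale, the value 1, is 250 mm for a shift and 90 degrees for a turn. A row lasts 1/8 s, in which the tool goes at most 62.5 mm and 10.7 degrees, less where a joint would pass 70% of its speed; a pose out of reach is approached as far as the arm can. A call with a number of a shift or a turn outside -1 to 1 is refused whole. A call with a gripper value outside its range is refused whole. The fingers move at their own pace and stop on an object; "squeeze" is the grip in N (left out, the last holds). Time passes only in rows, so rows that do not move let the fingers close. It gives the time, the measured TCP pose, the force, the opening and the grip force at its end, in the units of the state.
- get_obs(): the state, without advancing time (a new reading comes with each control period).
- eyes.snapshot(name): name is "side" or "top" or "wrist"; returns (picture, depth): 420x560x3 uint8, blue, green, red; 420x560 float32, m along the optical axis (not along the pixel's ray), 0 where there is no reading.
- eyes.camera_model(name): a dict with "fovy" (degrees; the focal length in pixels is half the picture's height over the tangent of half this angle, whatever the lens; pixels are square), "cx", "cy" (the principal point, pixels), "R" (3x3) and "t" (3): a world point X has camera coordinates R X + t. Camera axes: x right, y down, z forward; pixel columns grow to the right and rows downward; lengths in m; the calibration is good to about 2 mm. The wrist camera is an equidistant fisheye: a pixel r from the principal point sees the ray r / f radians off the axis. A picture is of the moment at which its call begins: read the wrist's pose just before it. camera_model takes no time and is no camera call; for the wrist camera it gives the pose at the moment of the call.
- env.finish_job(): hands the job in; it is judged then, once.
The state is a dict: "time": time; "joints": joint angles; "qd": joint speeds; "tau": joint torques, N m; "tool_pos": TCP position; "tool_rot": TCP orientation; "force": force on the tool from outside, world axes, zero at the start; "moment": the same for the moment, N m; "gripper_width": opening from 0.0 (shut) to 1.0 (fully open); "grasp_force": force on a finger pad.
Only numpy, scipy, OpenCV 4.12 (cv2) and the standard library are available. Lean on these libraries where they do the work, as an engineer would, in place of code of your own. Each camera call takes 0.05 s, during which the arm holds its last target. There are 200 camera calls.

## Task

Lift the white bowl off the blue lock box and set it down upright on the worktop without dropping it, then take the key from its wooden stand and push it fully home in the lock in the box's lid: the pins stick, so with the key part way in, rock it about 25 degrees both ways until it slips past them, and bring the keyway back near straight to push it home before you turn it. Then turn the key a quarter turn clockwise, to the stop, and finish while still gripping it and holding it turned against its spring, so that I can open the box. Do not disturb the tin, shaker, spice jar and mug standing around.

Things in the scene. Friction and masses are not known exactly. Their poses are not given: they have to be found in the camera images.
- lock_box: Blue metal lock box, 160 (x) x 220 (y) x 70 mm high, fixed to the worktop. Origin: centre of its underside. The lock sits in its lid, with a round steel bezel of 42 mm diameter that stands 3 mm proud of the lid. The worktop to its left (+y) is clear for the bowl; a wall cabinet hangs there 0.48 m up, round x 0.62, y 0.42: keep the wrist clear of it.
- keyway (a point): Centre of the top of the lock's brass plug, 73 mm above the worktop, at (-20, 0) mm in the box's frame; axes are the box's and do not turn with the plug. With joint plug at 0 the slot runs along this x axis: 16 mm long, 7.6 mm wide (mouth bevelled to about 11), 12 mm deep and open below. At first the white bowl stands on the lock and hides it.
- plug (a joint): Angle of the lock's plug in rad: 0 at rest (spring returned), grows clockwise seen from above, stops at -0.70 and +1.65; a quarter turn counts from 1.35. The return spring is 0.05 N m/rad. The key has about 0.12 rad of play in the slot, so the key must be turned that much farther than the plug.
- key: Key upright in the stand, blade down, 50 g. Origin: centre of the underside of its round collar (22 mm wide, 3 mm thick); z up, x along the blade's width, y across its thickness. Above it a black head with a red inlay, 30 (x) x 9 (y) mm, up to 37 mm above the origin: grip it across the 9 mm. Fully home, the collar lies on the plug, origin at point keyway.
- key_stand: Wooden block 64 (x) x 50 (y) x 45 mm high, fixed to the worktop; origin: centre of its underside. The key stands in a 16 x 8 mm slot in the middle of its top, along its x axis, 38 mm deep, its collar on the top.
- white_bowl: White bowl, 100 mm across the rim, 46 mm high, 0.14 kg, foot 60 mm across; flared side, a few mm thick at the rim (mid wall about 47 mm from the centre). Open at the top: can be taken by the rim, one finger inside. Origin: centre of its underside. Starts standing on the lock's bezel, 73 mm above the worktop.
- tin_small: Small round tin, 76 mm diameter, 58 mm high, origin at the centre of its underside. Leave alone.
- salt_shaker: Glass salt shaker, 44 mm diameter, 90 mm high, origin at the centre of its underside. Leave alone.
- spice_jar: Spice jar with a dark cap, 45 mm diameter, 105 mm high, origin at the centre of its underside. Leave alone.
- dark_mug: Mug, dark above and white below, 78 x 112 mm with its handle, 92 mm high, origin at the middle of its underside. Leave alone.
- pins (a point): Point on the lock's axis 14 mm below the plug's top, level with the tops of 4 hidden pins. They slide only sideways, stiffly (2 N), and stay where pushed. A key pushed straight down stops on them with 10 mm to go; pushing harder does not help. Turned there 0.35 to 0.5 rad each way with little downward push, its thin tip shoves them aside; back near straight it then goes home.
- key_tip (a point): End of the key's blade, 32 mm below the key's origin. The steel blade is 14 (x) x 6 (y) mm for the upper 24 mm, then 14 x 2.6 mm for 4 mm, then narrows to 9 x 2.6 mm at the end. It is the same after a half turn about its length, so fits the lock either way round.
Mind the look-alikes: they are no part of the job. Several things have the shape of the key_stand; the one meant has the colours described above.

How it is judged:
On the way, in this order (a step that is already met when the one before it is completed fails the run):
1. the bowl stands upright on the worktop, off the box and let go (height (world z) of white_bowl below 0.012 m and angle between white_bowl's own z axis and vertical below 0.15 rad and contact force between the fingers and white_bowl below 0.3 N and contact force between white_bowl and lock_box below 0.1 N), for 0.2 s.
2. the key is out of the stand (distance between key and key_stand above 0.1 m), for 0.1 s.
3. the key is fully home in the lock, not yet turned (plug below 0.7 rad) (z of key in the frame of keyway below 0.003 m and horizontal distance between key and keyway below 0.003 m and angle between key's own z axis and vertical below 0.12 rad and value of joint plug below 0.7 rad), for 0.1 s.
At the end, for the whole second after the job is handed in: The plug is held at 1.35 rad or more (a quarter turn) by the gripped key (finger force over 1 N), the key is home (collar within 4 mm of the plug's top, within 3 mm of the axis, upright within 0.12 rad), and the bowl stands at rest and upright (within 0.15 rad) on the worktop (value of joint plug above 1.35 rad and z of key in the frame of keyway below 0.004 m and horizontal distance between key and keyway below 0.003 m and angle between key's own z axis and vertical below 0.12 rad and contact force between the fingers and key above 1 N and height (world z) of white_bowl below 0.012 m and angle between white_bowl's own z axis and vertical below 0.15 rad and linear speed of white_bowl below 0.03 m/s and contact force between anything else and white_bowl above 0.3 N and contact force between the arm and white_bowl below 0.3 N); the arm keeps its last pose, push and grip.
It fails at once if the bowl is dropped (faster than 0.75 m/s within 40 mm of the worktop) (height (world z) of white_bowl below 0.04 m and linear speed of white_bowl above 0.75 m/s).
It fails at once if the bowl is tipped over (over 1 rad) (angle between white_bowl's own z axis and vertical above 1 rad).
It fails at once if a bystander is moved by more than 30 mm or tipped (distance of any of tin_small, salt_shaker, spice_jar, dark_mug from where it was at the start of the episode above 0.03 m or angle between any of tin_small, salt_shaker, spice_jar, dark_mug's own z axis and vertical above 0.5 rad).
It also fails if it takes over 64 s, if anything falls off the work surface, if the arm or the gripper's body presses on something with over 40 N, if the wrist force passes 120 N, or if a joint passes its speed limit or range.

## Working session

There is one attempt and no reset: what is moved stays moved. The work goes in short steps, Python scripts to look and compute and a tool call to move; the robot and the scene stay as the last step left them, time stands still between calls to the robot, and variables do not carry over. Pictures are saved under pics/ and viewed, at most 10 in all, crops included, and the job is handed in when it is done.

Besides the shell and the picture viewer there is one more tool, called by a JSON object that holds its "name" and its "arguments", one argument or row to a line. arm_command: Moves the arm, as the interface text tells. Shift numbers are shares of 250 mm and turn numbers shares of 90 degrees, none past 1 either way. Its arguments: {"type":"object","properties":{"rows":{"type":"array","items":{"type":"array","items":{"type":"number"}}},"squeeze":{"type":"number"}},"required":["rows"]}

```bash
mkdir -p pics; ls; cat > h.py <<'E'
import numpy as np, cv2
from station import get_obs, eyes, env
from scipy.spatial.transform import Rotation as Rn
def snap(n):
    m=eyes.camera_model(n); p,d=eyes.snapshot(n); return m,p,d
def foc(m): return 210/np.tan(np.radians(m['fovy'])/2)
def ray(m,u,v,fish=False):
    f=foc(m); x=(np.asarray(u,float)-m['cx'])/f; y=(np.asarray(v,float)-m['cy'])/f
    if fish:
        r=np.hypot(x,y)+1e-12; c=np.stack([np.sin(r)*x/r,np.sin(r)*y/r,np.cos(r)],-1)
    else: c=np.stack([x,y,np.ones_like(x)],-1)
    R=np.array(m['R']); return c@R, -R.T@np.array(m['t'])
def onz(m,u,v,z,fish=False):
    d,o=ray(m,u,v,fish); s=(z-o[2])/d[...,2]; return o+d*s[...,None]
def cloud(m,d):
    v,u=np.mgrid[:d.shape[0],:d.shape[1]]; r,o=ray(m,u,v); return o+r*d[...,None]
E
python3 - <<'E'
from h import *
o=get_obs(); print(o)
for n in ['top','side']:
    m,p,d=snap(n); cv2.imwrite(f'pics/{n}0.png',p); np.savez(f'{n}0.npz',p=p,d=d,**{k:np.array(v) for k,v in m.items()})
    print(n,{k:np.round(v,3).tolist() for k,v in m.items()})
a=cv2.imread('pics/top0.png');b=cv2.imread('pics/side0.png')
E
```

```text
pics
{'time': 0.0, 'joints': array([ 1.22770108e+00,  5.28275125e-02,  1.40173461e+00,  1.71021543e-05,
        1.68860645e+00, -7.03202372e-02]), 'qd': array([ 0.00107724,  0.00027662, -0.00158994, -0.0011817 , -0.00138897,
       -0.00093454]), 'tau': array([-6.18886061e-04, -3.81673729e+01, -3.60181940e+01, -1.19601409e-04,
        6.24231237e-03, -3.04522325e-05]), 'tool_pos': array([0.14131818, 0.50530568, 0.23047228]), 'tool_rot': array([-4.27097374e-01, -3.11208127e+00,  2.41701907e-03]), 'force': array([ 0.46126865, -0.04957975, -0.26503478]), 'moment': array([0.01450214, 0.01961985, 0.0602635 ]), 'grasp_force': 0.0, 'gripper_width': 1.0023338884322512}
top {'fovy': 47.2, 'cx': 283.29, 'cy': 212.021, 'R': [[0.032, -0.999, 0.002], [-0.978, -0.032, -0.208], [0.208, 0.004, -0.978]], 't': [-0.165, 0.547, 1.359]}
side {'fovy': 48.039, 'cx': 280.727, 'cy': 208.816, 'R': [[0.996, -0.093, -0.002], [-0.054, -0.552, -0.832], [0.077, 0.828, -0.555]], 't': [-0.538, 0.015, 1.18]}
```

View pics/top0.png

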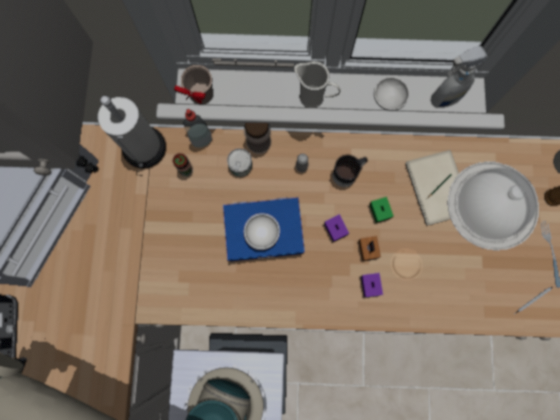

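View pics/side0.png

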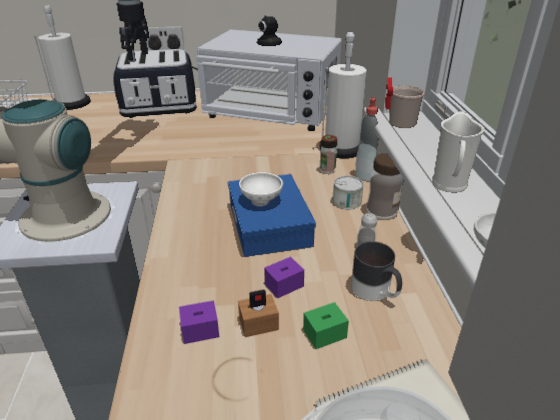

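The top view shows the blue box at (263,230) with the bowl at (262,232) and the wooden stand at (370,248). The side view shows the key, black head with red inlay, in that stand at (258,300). The tin, jar, shaker and mug lie along the far edge of the box.

```bash
cat > m1.py <<'E'
from h import *
def load(n):
    z=np.load(n+'0.npz'); return {k:z[k] for k in ['fovy','cx','cy','R','t']},z['p'],z['d']
for n in ['top','side']:
    m,p,d=load(n); C=cloud(m,d); hsv=cv2.cvtColor(p,cv2.COLOR_BGR2HSV); H,S,V=cv2.split(hsv)
    ok=(d>0)
    X,Y,Z=C[...,0],C[...,1],C[...,2]
    ws=ok&(X>0.25)&(X<.8)&(Y>-.45)&(Y<.3)
    blue=ws&(H>105)&(H<120)&(S>150)&(abs(Z-.07)<.012)
    def rect(mask,z,name):
        mask=mask.astype(np.uint8); k,l,s,c=cv2.connectedComponentsWithStats(mask)
        i=1+np.argmax(s[1:,4]); v,u=np.where(l==i); w=onz(m,u,v,z)[:,:2]
        r=cv2.minAreaRect((w*1000).astype(np.float32)); print(n,name,len(u),np.round(r[0],1),np.round(r[1],1),round(r[2],2),'zmed',np.median(Z[v,u]).round(4),'pix',c[i].round(1))
    rect(blue,.07,'box')
    bowl=ws&(S<70)&(Z>.095)&(Z<.135)&(X<.62)&(abs(Y)<.25)
    rect(bowl,.119,'bowl')
    stand=ws&(H>4)&(H<16)&(S>120)&(V<190)&(abs(Z-.045)<.007)&(Y<-.1)
    rect(stand,.045,'stand')
    red=ws&((H<6)|(H>172))&(S>170)&(V>80)&(Y<-.1)&(Z>.05)
    if red.any(): rect(red,.075,'red')
    # objects: everything above table, heightmap blobs
    g=ws&(Z>.02)&(Z<.3); ij=np.floor(np.stack([(X[g]-.25)/.004,(Y[g]+.45)/.004],1)).astype(int)
    hm=np.zeros((140,190),np.float32); np.maximum.at(hm,(ij[:,0],ij[:,1]),Z[g])
    k,l,s,c=cv2.connectedComponentsWithStats((hm>0).astype(np.uint8))
    for i in range(1,k):
        if s[i,4]>25: print(n,'blob x %.3f-%.3f y %.3f-%.3f h %.3f'%(.25+.004*s[i,1],.25+.004*(s[i,1]+s[i,3]),-.45+.004*s[i,0],-.45+.004*(s[i,0]+s[i,2]),hm[l==i].max()))
E
python3 m1.py
```

```text
top box 2859 [498.2 -90.1] [161.3 215.2] 7.75 zmed 0.0694 pix [263.6 228.5]
top bowl 503 [482.2 -88.7] [99.1 97.9] 1.89 zmed 0.104 pix [261.3 230.6]
top stand 297 [ 456.8 -405.5] [64.2 50.4] 10.8 zmed 0.0446 pix [369.9 247.8]
top blob x 0.314-0.386 y -0.442--0.378 h 0.054
top blob x 0.402-0.598 y -0.214-0.034 h 0.124
top blob x 0.418-0.494 y -0.438--0.374 h 0.087
top blob x 0.474-0.554 y -0.346--0.266 h 0.054
top blob x 0.534-0.614 y -0.450--0.406 h 0.052
top blob x 0.646-0.726 y -0.398--0.290 h 0.097
top blob x 0.662-0.710 y 0.134-0.186 h 0.110
top blob x 0.670-0.746 y -0.046-0.030 h 0.064
top blob x 0.686-0.730 y -0.222--0.178 h 0.091
top blob x 0.690-0.802 y 0.226-0.302 h 0.270
top blob x 0.742-0.802 y -0.450-0.222 h 0.235
side box 2844 [ 503.  -100.8] [164.1 234. ] 7.8 zmed 0.0703 pix [271.9 211.1]
side bowl 795 [ 484.8 -102.4] [123.1  98.8] 84.51 zmed 0.1082 pix [260.4 185. ]
side stand 555 [ 460.4 -409.5] [63.9 54. ] 10.93 zmed 0.0453 pix [257.3 310.1]
side red 27 [ 461.1 -412.1] [10.1  8.8] 86.73 zmed 0.0706 pix [257.7 297.2]
side blob x 0.318-0.390 y -0.442--0.378 h 0.049
side blob x 0.406-0.602 y -0.214-0.034 h 0.121
side blob x 0.422-0.498 y -0.438--0.374 h 0.085
side blob x 0.478-0.558 y -0.346--0.266 h 0.049
side blob x 0.538-0.618 y -0.450--0.406 h 0.049
side blob x 0.650-0.734 y -0.398--0.290 h 0.095
side blob x 0.666-0.714 y 0.130-0.182 h 0.108
side blob x 0.674-0.750 y -0.050-0.038 h 0.061
side blob x 0.690-0.734 y -0.222--0.186 h 0.092
side blob x 0.690-0.802 y 0.230-0.302 h 0.264
side blob x 0.746-0.802 y -0.450-0.142 h 0.232
```

```bash
cat >> h.py <<'E'
def goto(x,y,z,psi=None):
    """print tool-frame shift (fractions) and turns needed; psi = world angle of tool y, deg"""
    o=get_obs(); R=Rn.from_rotvec(o['tool_rot']); p=np.array([x,y,z])
    cur=np.degrees(np.arctan2(*R.as_matrix()[[1,0],[1,1]]))
    s=R.inv().apply(p-o['tool_pos'])/.25
    print('t %.2f'%o['time'],'tcp',o['tool_pos'].round(4),'psi %.2f'%cur,'tilt',R.as_matrix()[:2,2].round(4),'w %.3f gf %.1f'%(o['gripper_width'],o['grasp_force']),'F',o['force'].round(1),'joints',o['joints'].round(2))
    print('shift',s.round(4),end=' ')
    if psi is not None: print('turn_z',round(-(psi-cur)/90,4))
E
python3 -c "
from h import *
goto(.495,-.044,.2,74.4)"
```

```text
t 0.10 tcp [0.1413 0.5054 0.2306] psi 74.37 tilt [-0.0005 -0.0013] w 1.000 gf 0.0 F [ 0.2 -0.5 -0.8] joints [ 1.23  0.05  1.4   0.    1.69 -0.07]
shift [-1.9544 -1.7349  0.1245] turn_z -0.0003
```

{"name": "arm_command", "arguments": {
  "rows": [
    [-0.163,-0.145,0.01,0,0,0,1],
    [-0.163,-0.145,0.01,0,0,0,1],
    [-0.163,-0.145,0.01,0,0,0,1],
    [-0.163,-0.145,0.01,0,0,0,1],
    [-0.163,-0.145,0.01,0,0,0,1],
    [-0.163,-0.145,0.01,0,0,0,1],
    [-0.163,-0.145,0.01,0,0,0,1],
    [-0.163,-0.145,0.01,0,0,0,0.3],
    [-0.163,-0.145,0.01,0,0,0,0.3],
    [-0.163,-0.145,0.01,0,0,0,0.3],
    [-0.163,-0.145,0.01,0,0,0,0.3],
    [-0.163,-0.145,0.01,0,0,0,0.3]
  ],
  "squeeze": 30
}}

```text
time: 1.6
tool_pos: [0.4957, -0.0468, 0.2009]
tool_rot: [-0.428, -3.112, -0.0]
force: [0.2, 1.1, 0.8]
gripper_width: 0.653
grasp_force: 0.0
```

{"name": "arm_command", "arguments": {
  "rows": [
    [0,0,0,0,0,0,0.3],
    [0,0,0,0,0,0,0.3]
  ]
}}

```text
time: 1.85
tool_pos: [0.4948, -0.0448, 0.2008]
tool_rot: [-0.427, -3.111, -0.001]
force: [-0.3, -0.3, 0.1]
gripper_width: 0.65
grasp_force: 0.0
```

```bash
python3 - <<'E'
from h import *
goto(.495,-.044,.2,74.4)
m,p,d=snap('wrist'); cv2.imwrite('pics/w1.png',p); print(m)
E
```

```text
t 1.85 tcp [ 0.4948 -0.0448  0.2008] psi 74.35 tilt [-0.0011  0.0005] w 0.650 gf 0.0 F [-0.3 -0.3  0.1] joints [-0.16 -0.02  1.53  0.    1.63 -1.46]
shift [0.0003 0.0034 0.0034] turn_z -0.0005
{'fovy': 65.70646984690485, 'cx': 275.9123645819911, 'cy': 209.48437205277946, 'R': array([[ 2.70434307e-01,  9.62738402e-01,  2.36566092e-04],
       [ 9.26990102e-01, -2.60458891e-01,  2.69908349e-01],
       [ 2.59912748e-01, -7.27731827e-02, -9.62885989e-01]]), 't': array([-0.09067884, -0.49674758,  0.21860171])}
```

View pics/w1.png

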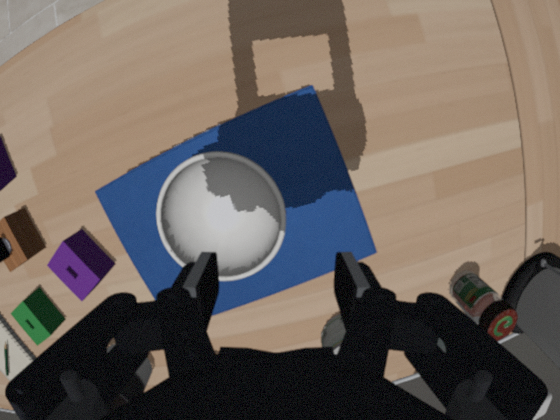

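The wrist picture shows the bowl's rim as a circle about (222,215), cols 157–286, with the left finger over its inside.

```bash
python3 - <<'E'
from h import *
m=eyes.camera_model('wrist'); p=cv2.imread('pics/w1.png')
th=np.array([[157,214],[286,220],[221,151],[175,172],[270,172],[258,268]])
w=onz(m,th[:,0],th[:,1],.119,True)[:,:2]
A=np.c_[2*w,np.ones(len(w))]; s=np.linalg.lstsq(A,(w**2).sum(1),rcond=None)[0]
print('bowl',s[:2].round(4),'r',np.sqrt(s[2]+s[0]**2+s[1]**2).round(4))
c=np.array([[97,190],[312,87],[376,251],[160,315]])
q=onz(m,c[:,0],c[:,1],.07,True)[:,:2]; print(q.round(4))
u=np.array([np.cos(np.radians(74.35)),np.sin(np.radians(74.35))])
t=s[:2]+.047*u; goto(t[0],t[1],.1,74.35)
E
```

```text
bowl [ 0.4843 -0.0837] r 0.0487
[[ 0.4373 -0.207 ]
 [ 0.4085  0.011 ]
 [ 0.5674  0.0338]
 [ 0.581  -0.1958]]
t 1.90 tcp [ 0.4948 -0.0444  0.2012] psi 74.41 tilt [-0.0004  0.0004] w 0.651 gf 0.0 F [-0.7 -0.6 -0. ] joints [-0.16 -0.02  1.53  0.    1.63 -1.46]
shift [-0.0022  0.0251  0.4047] turn_z 0.0006
```

{"name": "arm_command", "arguments": {
  "rows": [
    [-0.002,0.022,0.15,0,0,0,0.3],
    [0,0,0.15,0,0,0,0.3],
    [0,0,0.08,0,0,0,0.3],
    [0,0,0.05,0,0,0,0.3],
    [0,0,0,0,0,0,0.3],
    [0,0,0,0,0,0,0],
    [0,0,0,0,0,0,-0.4],
    [0,0,0,0,0,0,-1],
    [0,0,0,0,0,0,-1],
    [0,0,0,0,0,0,-1],
    [0,0,0,0,0,0,-1],
    [0,0,0,0,0,0,-1]
  ],
  "squeeze": 30
}}

```text
time: 3.4
tool_pos: [0.4988, -0.0405, 0.0968]
tool_rot: [0.427, 3.107, -0.001]
force: [-1.1, -0.5, 11.9]
gripper_width: 0.209
grasp_force: 28.6
```

{"name": "arm_command", "arguments": {
  "rows": [
    [0,0,0,0,0,0,-1],
    [0,0,-0.04,0,0,0,-1],
    [0,0,-0.08,0,0,0,-1],
    [0,0,-0.08,0,0,0,-1],
    [0,0,0,0,0,0,-1]
  ]
}}

```text
time: 4.03
tool_pos: [0.498, -0.04, 0.1454]
tool_rot: [0.427, 3.109, 0.0]
force: [-0.3, 0.4, -2.2]
gripper_width: 0.1
grasp_force: 28.1
```

```bash
python3 - <<'E'
from h import *
goto(.45,.19,.16,74.4)
m,p,d=snap('side'); a=p[100:300,150:430]
m,p,d=snap('wrist'); cv2.imwrite('pics/c1.png',np.hstack([cv2.resize(a,(392,280)),cv2.resize(p,(373,280))]))
E
```

```text
t 4.03 tcp [ 0.498  -0.04    0.1454] psi 74.37 tilt [ 0.0036 -0.0003] w 0.100 gf 28.1 F [-0.3  0.4 -2.2] joints [-0.15  0.02  1.6   0.    1.51 -1.45]
shift [ 0.4326  0.8343 -0.0594] turn_z -0.0003
```

View pics/c1.png

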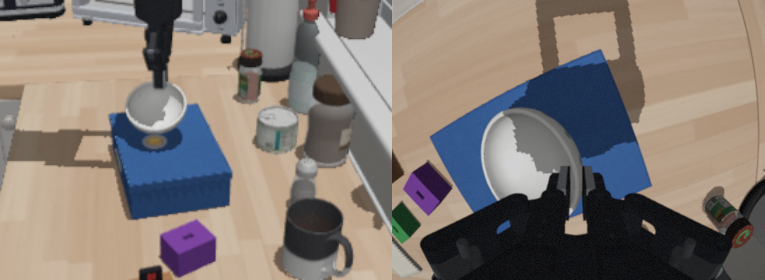

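The bowl hangs from its rim, tilted by its flare with the opening facing -y; the bare lock is seen on the lid at (155,140). I'll carry it left and level it by tilting the tool.

{"name": "arm_command", "arguments": {
  "rows": [
    [0,0.02,-0.08,0,0,0,-1],
    [0.04,0.07,-0.04,0,0,0,-1],
    [0.057,0.087,0,0,0,0,-1],
    [0.057,0.087,0,0,0,0,-1],
    [0.057,0.087,0,0,0,0,-1],
    [0.057,0.087,0,0,0,0,-1],
    [0.057,0.087,0,0,0,0,-1],
    [0.057,0.087,0,0,0,0,-1],
    [0.04,0.07,0,0,0,0,-1],
    [0.01,0.03,0,0.08,0,0,-1],
    [0,0,0,0.1,0,0,-1],
    [0,0,0,0.09,0,0,-1]
  ]
}}

```text
time: 5.62
tool_pos: [0.4408, 0.1608, 0.173]
tool_rot: [-0.409, -2.986, 0.651]
force: [0.1, -0.9, -1.4]
gripper_width: 0.093
grasp_force: 28.2
```

{"name": "arm_command", "arguments": {
  "rows": [
    [0,0,0,0,0,0,-1],
    [0,0,0,0,0,0,-1]
  ]
}}

```text
time: 5.88
tool_pos: [0.4409, 0.1604, 0.1732]
tool_rot: [-0.41, -2.988, 0.641]
force: [-1.1, -0.9, -0.6]
gripper_width: 0.096
grasp_force: 28.3
```

```bash
cat > m2.py <<'E'
from h import *
import sys
goto(.44,.155,.16)
m,p,d=snap('side'); C=cloud(m,d); S=cv2.cvtColor(p,cv2.COLOR_BGR2HSV)[...,1]
o=get_obs()['tool_pos']
b=(d>0)&(S<70)&(p.max(2)>90)&(abs(C[...,0]-o[0])<.13)&(C[...,1]<o[1]+.03)&(C[...,1]>o[1]-.13)&(C[...,2]<o[2]+.05)&(C[...,2]>.012)
k,l,s,c=cv2.connectedComponentsWithStats(b.astype(np.uint8)); i=1+np.argmax(s[1:,4])
P=C[l==i]; print('pix',s[i],'min',P.min(0).round(3),'max',P.max(0).round(3))
cv2.imwrite(sys.argv[1],cv2.resize(p[50:300,100:420],(640,500)))
# rim: top view
m,p,d=snap('top'); C=cloud(m,d); S=cv2.cvtColor(p,cv2.COLOR_BGR2HSV)[...,1]
b=(d>0)&(S<70)&(p.max(2)>110)&(abs(C[...,0]-o[0])<.13)&(abs(C[...,1]-o[1])<.13)&(C[...,2]<o[2]+.05)&(C[...,2]>.012)
P=C[b]; print('top',len(P),'min',P.min(0).round(3),'max',P.max(0).round(3))
E
python3 m2.py pics/s2.png
```

```text
t 5.88 tcp [0.4409 0.1604 0.1732] psi 74.40 tilt [-0.1113 -0.3946] w 0.096 gf 28.3 F [-1.1 -0.9 -0.6] joints [ 0.45  0.15  1.46 -0.32  1.81 -0.88]
shift [-0.0024  0.0016  0.0571] pix [214 103  39  38 802] min [0.381 0.064 0.137] max [0.478 0.17  0.214]
top 1008 min [0.378 0.067 0.143] max [0.477 0.163 0.188]
```

View pics/s2.png

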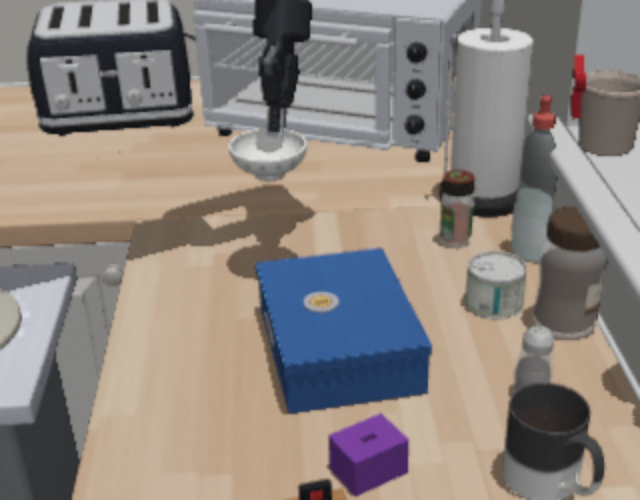

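The bowl now hangs level at (268,150), with the table clear below it.

{"name": "arm_command", "arguments": {
  "rows": [
    [0,0.041,0.091,0,0,0,-1],
    [0,0.041,0.091,0,0,0,-1],
    [0,0.041,0.091,0,0,0,-1],
    [0,0.041,0.091,0,0,0,-1],
    [0,0.02,0.046,0,0,0,-1],
    [0,0.012,0.027,0,0,0,-1],
    [0,0,0,0,0,0,-1]
  ]
}}

```text
time: 6.85
tool_pos: [0.4412, 0.1603, 0.0544]
tool_rot: [-0.411, -2.989, 0.643]
force: [1.0, 0.3, -1.0]
gripper_width: 0.096
grasp_force: 28.3
```

{"name": "arm_command", "arguments": {
  "rows": [
    [0,0.006,0.014,0,0,0,-1],
    [0,0.006,0.014,0,0,0,-1],
    [0,0,0,0,0,0,-1]
  ]
}}

```text
time: 7.22
tool_pos: [0.4408, 0.1602, 0.0463]
tool_rot: [-0.41, -2.988, 0.644]
force: [0.1, 0.2, -1.9]
gripper_width: 0.095
grasp_force: 28.3
```

```bash
python3 m2.py pics/s3.png
```

```text
t 7.22 tcp [0.4408 0.1602 0.0463] psi 74.38 tilt [-0.1111 -0.3964] w 0.095 gf 28.3 F [ 0.1  0.2 -1.9] joints [ 0.45  0.28  1.58 -0.31  1.57 -0.8 ]
shift [-0.0023 -0.2063 -0.4061] pix [218 148  37  33 703] min [0.381 0.066 0.021] max [0.479 0.17  0.082]
top 844 min [0.377 0.067 0.015] max [0.477 0.163 0.062]
```

{"name": "arm_command", "arguments": {
  "rows": [
    [0,0.005,0.011,0,0,0,-1],
    [0,0.003,0.007,0,0,0,-1],
    [0,0,0,0,0,0,-1]
  ]
}}

```text
time: 7.7
tool_pos: [0.4408, 0.1601, 0.0413]
tool_rot: [-0.41, -2.988, 0.644]
force: [-0.5, -0.6, -1.6]
gripper_width: 0.094
grasp_force: 28.3
```

{"name": "arm_command", "arguments": {
  "rows": [
    [0,0.003,0.007,0,0,0,-1],
    [0,0,0,0,0,0,-1]
  ]
}}

```text
time: 7.95
tool_pos: [0.4409, 0.1601, 0.0395]
tool_rot: [-0.41, -2.988, 0.643]
force: [0.9, -0.0, -0.8]
gripper_width: 0.095
grasp_force: 28.3
```

{"name": "arm_command", "arguments": {
  "rows": [
    [0,0.003,0.006,0,0,0,-1],
    [0,0,0,0,0,0,-1]
  ]
}}

```text
time: 8.2
tool_pos: [0.4409, 0.1602, 0.0378]
tool_rot: [-0.41, -2.988, 0.643]
force: [-0.4, 0.1, -1.4]
gripper_width: 0.095
grasp_force: 28.3
```

{"name": "arm_command", "arguments": {
  "rows": [
    [0,0.003,0.006,0,0,0,-1],
    [0,0,0,0,0,0,-1]
  ]
}}

```text
time: 8.45
tool_pos: [0.4409, 0.1602, 0.0361]
tool_rot: [-0.41, -2.988, 0.643]
force: [0.7, 0.2, -0.4]
gripper_width: 0.098
grasp_force: 28.3
```

{"name": "arm_command", "arguments": {
  "rows": [
    [0,0.003,0.006,0,0,0,-1],
    [0,0,0,0,0,0,-1],
    [0,0,0,0,0,0,-0.7],
    [0,0,0,0,0,0,-0.5],
    [0,0,0,0,0,0,-0.5],
    [0,0,0,0,0,0,-0.5]
  ]
}}

```text
time: 9.2
tool_pos: [0.441, 0.1603, 0.0346]
tool_rot: [-0.41, -2.989, 0.643]
force: [0.6, 0.9, 0.2]
gripper_width: 0.249
grasp_force: 0.0
```

```bash
python3 m2.py pics/s4.png
```

```text
t 9.20 tcp [0.441  0.1603 0.0346] psi 74.37 tilt [-0.1108 -0.3962] w 0.249 gf 0.0 F [0.6 0.9 0.2] joints [ 0.45  0.3   1.58 -0.31  1.55 -0.79]
shift [-0.002  -0.226  -0.4482] pix [218 153  37  30 618] min [0.38  0.066 0.012] max [0.479 0.17  0.072]
top 709 min [0.377 0.031 0.012] max [0.566 0.165 0.064]
```

View pics/s4.png

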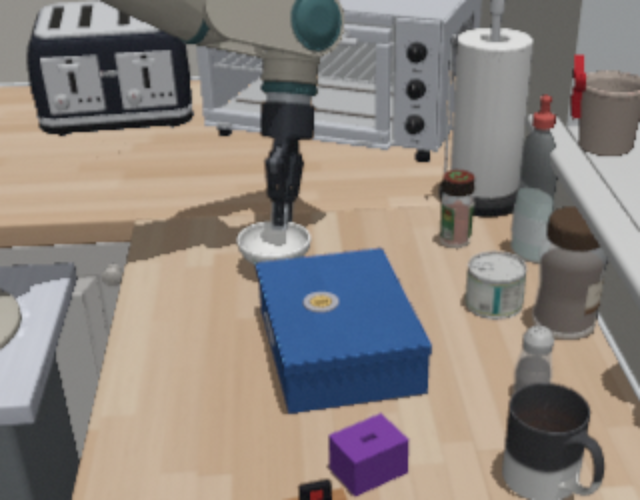

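The bowl stands upright at (273,245), released. Retreat and untilt.

{"name": "arm_command", "arguments": {
  "rows": [
    [0,0,-0.05,0,0,0,-0.5],
    [0,0,-0.1,0,0,0,-0.5],
    [0,0,-0.15,0,0,0,-0.5],
    [0,0,-0.2,0,0,0,-0.5],
    [0,0,-0.1,-0.09,0,0,-0.5],
    [0,0,0,-0.09,0,0,-0.5],
    [0,0,0,-0.09,0,0,-0.4],
    [0,0,0,0,0,0,-0.4]
  ]
}}

```text
time: 10.3
tool_pos: [0.4577, 0.2187, 0.1728]
tool_rot: [0.43, 3.11, 0.001]
force: [-1.5, 0.4, -0.2]
gripper_width: 0.299
grasp_force: 0.0
```

```bash
python3 -c "
from h import *
goto(.458,-.37,.2,100.8)"
```

```text
t 10.30 tcp [0.4577 0.2187 0.1728] psi 74.26 tilt [0.0018 0.0002] w 0.299 gf 0.0 F [-1.5  0.4 -0.2] joints [ 0.37  0.03  1.54 -0.    1.57 -0.92]
shift [-0.6403 -2.2663 -0.1094] turn_z -0.2949
```

{"name": "arm_command", "arguments": {
  "rows": [
    [-0.05,-0.1,-0.03,0,0,0,-0.4],
    [-0.09,-0.21,-0.03,0,0,0,-0.4],
    [-0.09,-0.21,-0.02,0,0,0,-0.4],
    [-0.09,-0.21,-0.01,0,0,0,-0.4],
    [-0.09,-0.21,-0.01,0,0,0,-0.4],
    [-0.09,-0.214,-0.01,0,0,-0.09,-0.4],
    [0,0,0,0,0,-0.1,-0.4],
    [0,0,0,0,0,-0.1,-0.4],
    [0,0,0,0,0,0,-0.4],
    [0,0,0,0,0,0,-0.4]
  ]
}}

```text
time: 11.55
tool_pos: [0.5004, -0.0913, 0.1988]
tool_rot: [0.283, -3.128, 0.001]
force: [0.5, 0.2, -0.4]
gripper_width: 0.296
grasp_force: 0.0
```

```bash
python3 - <<'E'
from h import *
goto(.54,-.41,.2,100.8)
m,p,d=snap('wrist'); cv2.imwrite('pics/w3.png',p); np.savez('w3.npz',**m)
# bezel: project expected, crop
f=foc(m)
c=np.array(m['R'])@[.479,-.093,.073]+m['t']; th=np.arctan2(np.hypot(c[0],c[1]),c[2]); k=f*th/np.hypot(c[0],c[1])
u,v=m['cx']+c[0]*k,m['cy']+c[1]*k; print('exp',u,v)
u,v=int(u),int(v); cr=p[v-45:v+45,u-60:u+60]; cv2.imwrite('pics/w3c.png',cv2.resize(cr,None,fx=6,fy=6,interpolation=cv2.INTER_NEAREST)); print('crop org',u-60,v-45)
E
```

```text
t 11.55 tcp [ 0.5004 -0.0913  0.1988] psi 100.35 tilt [-0.001  -0.0005] w 0.296 gf 0.0 F [ 0.5  0.2 -0.4] joints [-0.25  0.02  1.5  -0.    1.62 -2.  ]
shift [ 0.0733 -1.2824 -0.0043] turn_z -0.005
exp 278.2493174979014 177.54700812462698
crop org 218 132
```

View pics/w3c.png

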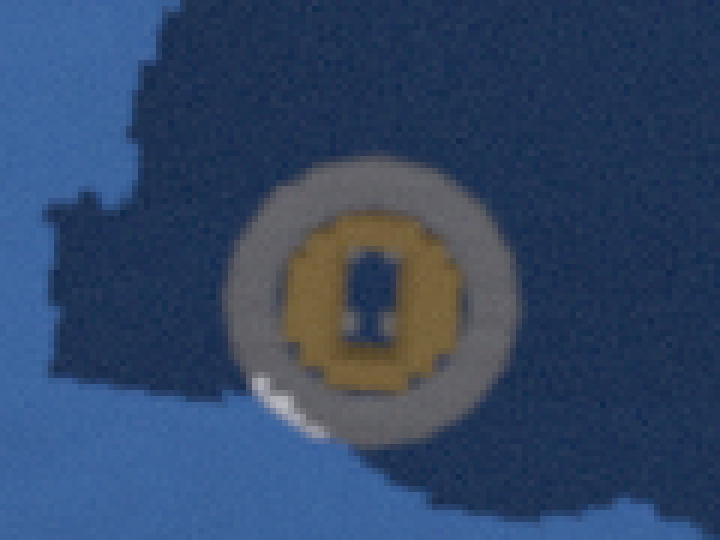

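The crop shows the bezel centred at crop (373,301), i.e. wrist pixel about (279.8,182), with the slot along image rows.

```bash
python3 - <<'E'
from h import *
m=dict(np.load('w3.npz')); p=cv2.imread('pics/w3.png')
print('lock',onz(m,279.8,182.0,.073,True).round(4))
hsv=cv2.cvtColor(p,cv2.COLOR_BGR2HSV); H,S,V=cv2.split(hsv)
g=((H>12)&(H<32)&(S>80)).astype(np.uint8); g[:150]=0;g[215:]=0;g[:,:245]=0;g[:,320:]=0
k,l,s,c=cv2.connectedComponentsWithStats(g); i=1+np.argmax(s[1:,4]); print('brass',s[i],c[i])
(cx,cy),r=cv2.minEnclosingCircle(np.argwhere(l==i)[:,::-1].astype(np.float32)); print(cx,cy,r,onz(m,cx,cy,.073,True).round(4))
w=np.radians(7.75); print('box-based',np.array([.500,-.092])-.02*np.array([np.cos(w),np.sin(w)]))
# box top corners/edges for yaw via lid mask
b=((H>100)&(H<125)&(S>110)).astype(np.uint8); b=cv2.morphologyEx(b,cv2.MORPH_CLOSE,np.ones((9,9)))
cnt=max(cv2.findContours(b,0,2)[0],key=cv2.contourArea)[:,0]
W=onz(m,cnt[:,0],cnt[:,1],.07,True)[:,:2]; print(cv2.minAreaRect((W*1000).astype(np.float32)))
E
```

```text
lock [ 0.4825 -0.091   0.073 ]
brass [265 168  30  29 527] [279.60151803 182.09297913]
279.5699157714844 182.02117919921875 15.278837203979492 [ 0.4826 -0.0912  0.073 ]
box-based [ 0.48018268 -0.09469702]
((626.1395263671875, -69.49630737304688), (420.5704040527344, 768.0884399414062), 10.228424072265625)
```

{"name": "arm_command", "arguments": {
  "rows": [
    [0.01,-0.1,0,0,0,0,-0.4],
    [0.01,-0.2,0,0,0,0,-0.4],
    [0.01,-0.22,0,0,0,0,-0.4],
    [0.01,-0.22,0,0,0,0,-0.4],
    [0.01,-0.22,0,0,0,0,-0.4],
    [0.01,-0.2,0,0,0,0,-0.4],
    [0.013,-0.12,0,0,0,0,-0.4],
    [0,0,0,0,0,0,-0.4],
    [0,0,0,0,0,0,-0.4]
  ]
}}

```text
time: 12.72
tool_pos: [0.5407, -0.4089, 0.1986]
tool_rot: [0.286, -3.128, -0.001]
force: [0.4, -0.5, 0.6]
gripper_width: 0.302
grasp_force: 0.0
```

```bash
python3 - <<'E'
from h import *
goto(.458,-.408,.2,100.8)
m,p,d=snap('wrist'); cv2.imwrite('pics/w4.png',p); np.savez('w4.npz',**m)
hsv=cv2.cvtColor(p,cv2.COLOR_BGR2HSV); H,S,V=cv2.split(hsv)
f=foc(m)
c=np.array(m['R'])@[.458,-.408,.06]+m['t']; th=np.arctan2(np.hypot(c[0],c[1]),c[2]); k=f*th/np.hypot(c[0],c[1])
u,v=int(m['cx']+c[0]*k),int(m['cy']+c[1]*k)
v0,u0=max(v-60,0),max(u-80,0)
cv2.imwrite('pics/w4c.png',cv2.resize(p[v0:v+60,u0:u+80],None,fx=5,fy=5,interpolation=cv2.INTER_NEAREST)); print('crop org',u0,v0)
E
```

```text
t 12.72 tcp [ 0.5407 -0.4089  0.1986] psi 100.46 tilt [-0.0004  0.0006] w 0.302 gf 0.0 F [ 0.4 -0.5  0.6] joints [-0.7   0.51  0.93  0.    1.71 -2.46]
shift [ 0.3246  0.0635 -0.0053] turn_z -0.0038
crop org 213 46
```

View pics/w4c.png

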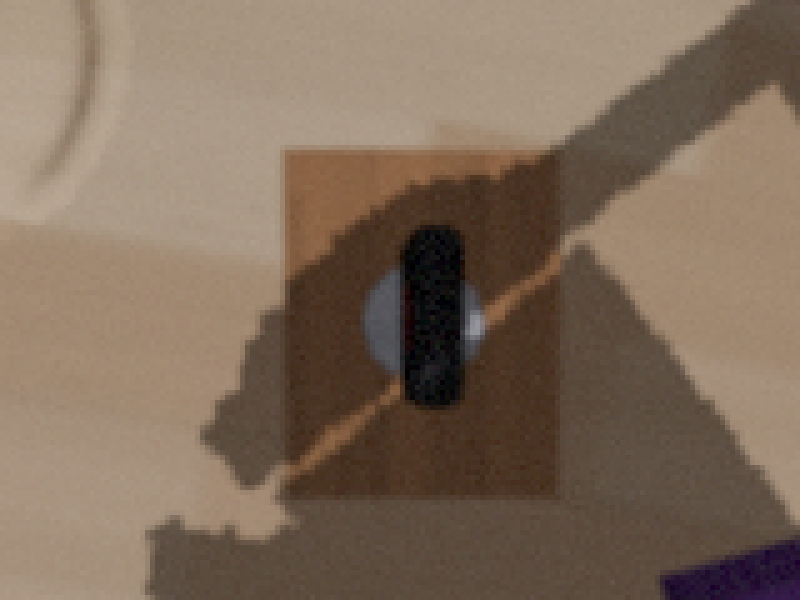

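Collar centre at wrist pixel (297.6,110), head top centred at (299,109), stand aligned with the picture's axes.

```bash
python3 - <<'E'
from h import *
m=dict(np.load('w4.npz'))
for u,v,z in [(297.6,110,.048),(299,108.9,.082),(297,110.4,.045)]: print(onz(m,u,v,z,True).round(4))
goto(.459,-.408,.085,100.6)
# lid/box yaw in w3: straight side edges near the lock
for n,(a,b) in {}.items(): pass
m=dict(np.load('w4.npz')); 
c=np.array([[284,150],[560,150],[560,499],[284,499]])/5-.4+[213,46]
q=onz(m,c[:,0],c[:,1],.045,True)[:,:2]; r=q[[0,1]]-q[[3,2]]; print(np.degrees(np.arctan2(r[:,1],r[:,0])))
E
```

```text
[ 0.4597 -0.4037  0.048 ]
[ 0.4601 -0.4048  0.082 ]
[ 0.4601 -0.404   0.045 ]
t 12.78 tcp [ 0.5408 -0.4085  0.1989] psi 100.50 tilt [-0.0001  0.0003] w 0.296 gf 0.0 F [ 0.6 -0.7 -0.2] joints [-0.7   0.5   0.93  0.    1.71 -2.46]
shift [0.3215 0.0616 0.4557] turn_z -0.0011
[-169.66324148 -168.97528429]
```

{"name": "arm_command", "arguments": {
  "rows": [
    [0.08,0.018,0,0,0,0,-0.4],
    [0.16,0.037,0.05,0,0,0,-0.4],
    [0.079,0.018,0.1,0,0,0,-0.4],
    [0,0,0.1,0,0,0,-0.4],
    [0,0,0.05,0,0,0,-0.4],
    [0,0,0,0,0,0,-0.4]
  ]
}}

```text
time: 13.52
tool_pos: [0.4589, -0.4054, 0.1233]
tool_rot: [0.288, -3.128, -0.002]
force: [0.3, 0.2, 0.9]
gripper_width: 0.299
grasp_force: 0.0
```

```bash
python3 - <<'E'
from h import *
goto(.459,-.405,.053,100.7)
m,p,d=snap('wrist'); cv2.imwrite('pics/w5.png',cv2.resize(p[60:420,100:460],(600,600)))
E
```

```text
t 13.53 tcp [ 0.4589 -0.4054  0.1233] psi 100.52 tilt [-0.0009  0.001 ] w 0.299 gf 0.0 F [0.3 0.2 0.9] joints [-0.78  0.35  1.27  0.    1.52 -2.54]
shift [-0.0008  0.0011  0.2813] turn_z -0.002
```

View pics/w5.png

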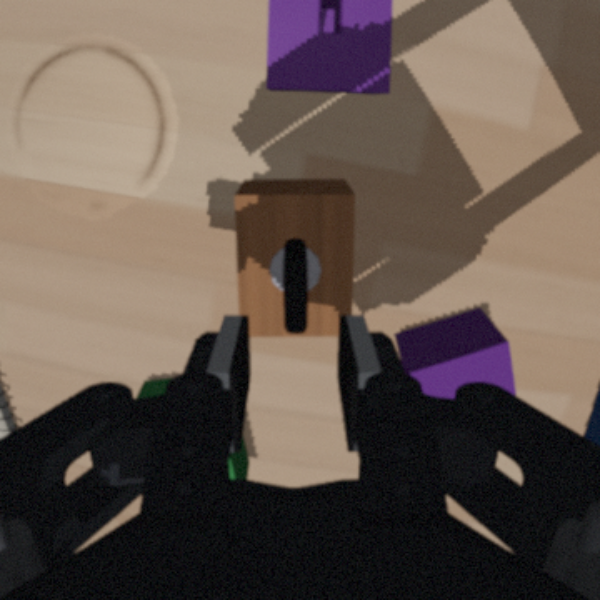

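The key head at (295,285) lies midway between the fingers; go down and grip.

{"name": "arm_command", "arguments": {
  "rows": [
    [0,0.001,0.12,0,0,0,-0.4],
    [0,0,0.1,0,0,0,-0.4],
    [0,0,0.057,0,0,0,-0.4],
    [0,0,0,0,0,0,-0.4],
    [0,0,0,0,0,0,-0.6],
    [0,0,0,0,0,0,-1],
    [0,0,0,0,0,0,-1],
    [0,0,0,0,0,0,-1],
    [0,0,0,0,0,0,-1]
  ],
  "squeeze": 60
}}

```text
time: 14.7
tool_pos: [0.4592, -0.406, 0.0561]
tool_rot: [-0.287, 3.127, -0.001]
force: [-1.5, 3.6, 6.3]
gripper_width: 0.093
grasp_force: 59.4
```

```bash
python3 - <<'E'
from h import *
goto(.459,-.405,.2,100.7)
E
```

```text
t 14.70 tcp [ 0.4592 -0.406   0.0561] psi 100.49 tilt [ 0.0015 -0.0005] w 0.093 gf 59.4 F [-1.5  3.6  6.3] joints [-0.78  0.41  1.34  0.    1.39 -2.54]
shift [-5.000e-04  3.700e-03 -5.757e-01] turn_z -0.0024
```

{"name": "arm_command", "arguments": {
  "rows": [
    [0,0,-0.03,0,0,0,-1],
    [0,0,-0.06,0,0,0,-1],
    [0,0,-0.1,0,0,0,-1],
    [0,0,-0.15,0,0,0,-1],
    [0,0,-0.15,0,0,0,-1],
    [0,0,-0.1,0,0,0,-1],
    [0,0,0,0,0,0,-1],
    [0,0,0,0,0,0,-1]
  ]
}}

```text
time: 15.7
tool_pos: [0.4583, -0.4058, 0.2008]
tool_rot: [0.286, -3.127, -0.002]
force: [-0.3, -0.1, -1.4]
gripper_width: 0.092
grasp_force: 58.5
```

```bash
python3 - <<'E'
from h import *
goto(.482,-.092,.20,97.9)
m,p,d=snap('wrist'); a=cv2.resize(p[150:350,180:380],(500,500))
m,p,d=snap('side'); C=cloud(m,d)
o=get_obs()['tool_pos']
k,uv=1,None
c=np.array(m['R'])@(o-[0,0,.02])+m['t']; f=foc(m); u,v=int(m['cx']+f*c[0]/c[2]),int(m['cy']+f*c[1]/c[2])
b=cv2.resize(p[v-40:v+60,u-30:u+30],(300,500))
cv2.imwrite('pics/k1.png',np.hstack([a,b])); np.savez('w6.npz',**eyes.camera_model('wrist'))
E
```

```text
t 15.70 tcp [ 0.4583 -0.4058  0.2008] psi 100.46 tilt [-0.0012  0.0012] w 0.092 gf 58.5 F [-0.3 -0.1 -1.4] joints [-0.79  0.31  1.17  0.    1.66 -2.54]
shift [-0.3211  1.2172  0.0047] turn_z 0.0285
```

View pics/k1.png

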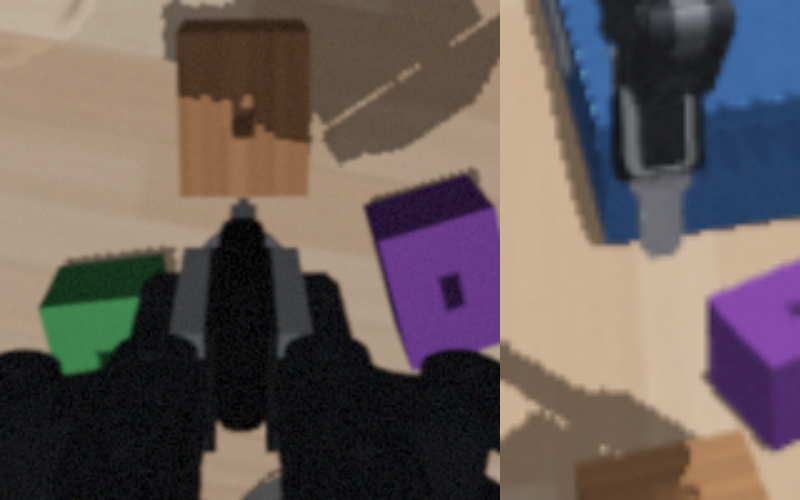

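The key is held straight, its tip showing at wrist pixel (277.2,231.2).

```bash
python3 - <<'E'
from h import *
m=dict(np.load('w6.npz')); o=get_obs(); R=Rn.from_rotvec(o['tool_rot'])
for v in (229.5,231.2): print(R.inv().apply(onz(m,277.2,v,o['tool_pos'][2]-.043,True)-o['tool_pos']).round(4))
E
```

```text
[0.0041 0.001  0.043 ]
[0.003 0.001 0.043]
```

{"name": "arm_command", "arguments": {
  "rows": [
    [0,0.1,0,0,0,0,-1],
    [-0.04,0.16,0,0,0,0,-1],
    [-0.06,0.2,0,0,0,0,-1],
    [-0.06,0.2,0,0,0,0,-1],
    [-0.06,0.2,0,0,0,0,-1],
    [-0.06,0.2,0,0,0,0,-1],
    [-0.04,0.157,0,0,0,0.028,-1],
    [0,0,0,0,0,0,-1],
    [0,0,0,0,0,0,-1]
  ]
}}

```text
time: 16.92
tool_pos: [0.4818, -0.0926, 0.2014]
tool_rot: [0.218, -3.133, -0.0]
force: [-0.0, -0.7, -0.6]
gripper_width: 0.095
grasp_force: 58.7
```

```bash
python3 - <<'E'
from h import *
goto(.482,-.092,.12,97.9)
E
```

```text
t 16.93 tcp [ 0.4818 -0.0926  0.2014] psi 97.98 tilt [-0.0012  0.    ] w 0.095 gf 58.7 F [-0.  -0.7 -0.6] joints [-0.27 -0.03  1.55 -0.    1.63 -1.98]
shift [-0.0015  0.0024  0.3254] turn_z 0.0008
```

{"name": "arm_command", "arguments": {
  "rows": [
    [0,0,0.08,0,0,0,-1],
    [0,0,0.12,0,0,0,-1],
    [0,0,0.08,0,0,0,-1],
    [0,0,0.032,0,0,0,-1],
    [0,0,0,0,0,0,-1],
    [0,0,0,0,0,0,-1]
  ]
}}

```text
time: 17.68
tool_pos: [0.4826, -0.0927, 0.125]
tool_rot: [-0.217, 3.133, -0.001]
force: [0.1, 0.0, -0.8]
gripper_width: 0.09
grasp_force: 58.7
```

```bash
python3 - <<'E'
from h import *
goto(.482,-.0925,.116,97.9)
m,p,d=snap('wrist'); cv2.imwrite('pics/k2.png',cv2.resize(p[170:290,195:355],(800,600))); np.savez('w7.npz',**m)
E
```

```text
t 17.68 tcp [ 0.4826 -0.0927  0.125 ] psi 97.93 tilt [ 0.0016 -0.0004] w 0.090 gf 58.7 F [ 0.1  0.  -0.8] joints [-0.27  0.02  1.65  0.    1.47 -1.97]
shift [0.0021 0.0012 0.0362] turn_z 0.0003
```

View pics/k2.png

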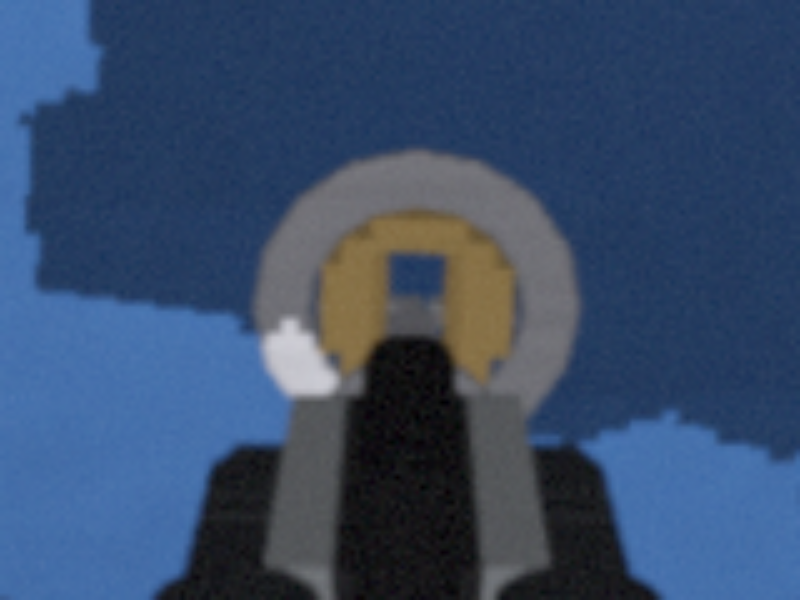

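The slot shows at (416,275), with the key blade just above it and laterally lined up within about 1 mm. That is one picture over the viewing limit, so no more will be viewed.

```bash
python3 - <<'E'
from h import *
m=dict(np.load('w7.npz')); o=get_obs(); R=Rn.from_rotvec(o['tool_rot'])
def tl(u,v,z): return (R.inv().apply(onz(m,195+u/5-.4,170+v/5-.4,z,True)-o['tool_pos'])*1000).round(2)
print('bezel front',tl(417,150,.073),'left',tl(255,310,.073),'right',tl(578,310,.073))
print('slot front',tl(388,253,.073),tl(445,253,.073), 'brass',tl(320,300,.073),tl(517,300,.073))
print('blade front',tl(388,300,.082),tl(442,300,.082),'head',tl(368,345,.151),tl(452,345,.151))
E
```

```text
bezel front [20.6   1.44 52.05] left [ -0.48 -19.29  52.1 ] right [-0.52 22.1  52.07]
slot front [ 7.2  -2.22 52.07] [ 7.19  4.98 52.07] brass [  0.9  -10.92  52.09] [ 0.87 14.22 52.07]
blade front [ 4.05 -2.13 43.08] [ 4.05  4.43 43.07] head [ 24.49  -2.85 -25.96] [ 24.49   3.65 -25.96]
```

{"name": "arm_command", "arguments": {
  "rows": [
    [0,0,0.03,0,0,0,-1],
    [0,0,0.03,0,0,0,-1],
    [0,0,0.02,0,0,0,-1],
    [0,0,0.016,0,0,0,-1],
    [0,0,0,0,0,0,-1]
  ]
}}

```text
time: 18.35
tool_pos: [0.4819, -0.0922, 0.0996]
tool_rot: [0.218, -3.133, -0.0]
force: [-0.4, -0.7, -0.6]
gripper_width: 0.092
grasp_force: 58.7
```

{"name": "arm_command", "arguments": {
  "rows": [
    [0,0,0.008,0,0,0,-1],
    [0,0,0.006,0,0,0,-1],
    [0,0,0,0,0,0,-1]
  ]
}}

```text
time: 18.73
tool_pos: [0.482, -0.0923, 0.0965]
tool_rot: [0.218, -3.134, -0.0]
force: [-0.2, -0.1, -0.7]
gripper_width: 0.092
grasp_force: 58.7
```

{"name": "arm_command", "arguments": {
  "rows": [
    [0,0,0.006,0,0,0,-1],
    [0,0,0.004,0,0,0,-1],
    [0,0,0,0,0,0,-1]
  ]
}}

```text
time: 19.1
tool_pos: [0.4821, -0.0923, 0.0941]
tool_rot: [-0.218, 3.134, 0.0]
force: [0.1, -0.1, -0.5]
gripper_width: 0.095
grasp_force: 58.8
```

{"name": "arm_command", "arguments": {
  "rows": [
    [0,0,0.006,0,0,0,-1],
    [0,0,0,0,0,0,-1]
  ]
}}

```text
time: 19.35
tool_pos: [0.4829, -0.0925, 0.0937]
tool_rot: [-0.218, 3.131, -0.001]
force: [-1.7, -0.6, 5.5]
gripper_width: 0.091
grasp_force: 59.5
```

{"name": "arm_command", "arguments": {
  "rows": [
    [0,0,0,0,0,0.08,-1],
    [0,0,0,0,0,0.08,-1],
    [0,0,0,0,0,0.08,-1],
    [0,0,0,0,0,0.06,-1],
    [0,0,0,0,0,0,-1]
  ]
}}

```text
time: 19.98
tool_pos: [0.4827, -0.0919, 0.0935]
tool_rot: [0.518, 3.097, 0.002]
force: [-0.4, 3.4, 6.0]
gripper_width: 0.093
grasp_force: 59.5
```

{"name": "arm_command", "arguments": {
  "rows": [
    [0,0,0,0,0,-0.08,-1],
    [0,0,0,0,0,-0.08,-1],
    [0,0,0,0,0,-0.08,-1],
    [0,0,0,0,0,-0.08,-1],
    [0,0,0,0,0,-0.08,-1],
    [0,0,0,0,0,-0.08,-1],
    [0,0,0,0,0,-0.08,-1],
    [0,0,0,0,0,-0.04,-1],
    [0,0,0,0,0,0,-1]
  ]
}}

```text
time: 21.1
tool_pos: [0.4821, -0.0926, 0.0923]
tool_rot: [0.944, -2.996, 0.001]
force: [0.8, -1.6, -1.7]
gripper_width: 0.091
grasp_force: 58.5
```

{"name": "arm_command", "arguments": {
  "rows": [
    [0,0,0,0,0,0.08,-1],
    [0,0,0,0,0,0.08,-1],
    [0,0,0,0,0,0.08,-1],
    [0,0,0,0,0,0.06,-1],
    [0,0,0,0,0,0,-1]
  ]
}}

```text
time: 21.72
tool_pos: [0.4819, -0.0922, 0.0924]
tool_rot: [0.218, -3.134, -0.0]
force: [0.8, 0.2, 0.1]
gripper_width: 0.094
grasp_force: 58.6
```

{"name": "arm_command", "arguments": {
  "rows": [
    [0,0,0.008,0,0,0,-1],
    [0,0,0,0,0,0,-1]
  ]
}}

```text
time: 21.98
tool_pos: [0.4819, -0.0923, 0.0902]
tool_rot: [0.219, -3.133, -0.0]
force: [-0.5, -0.4, -1.4]
gripper_width: 0.095
grasp_force: 58.6
```

{"name": "arm_command", "arguments": {
  "rows": [
    [0,0,0.008,0,0,0,-1],
    [0,0,0.008,0,0,0,-1],
    [0,0,0,0,0,0,-1]
  ]
}}

```text
time: 22.35
tool_pos: [0.4819, -0.0923, 0.0863]
tool_rot: [0.218, -3.134, -0.0]
force: [0.2, -0.2, -1.2]
gripper_width: 0.094
grasp_force: 58.6
```

{"name": "arm_command", "arguments": {
  "rows": [
    [0,0,0.006,0,0,0,-1],
    [0,0,0.006,0,0,0,-1],
    [0,0,0,0,0,0,-1]
  ]
}}

```text
time: 22.72
tool_pos: [0.4822, -0.0923, 0.084]
tool_rot: [-0.218, 3.134, 0.0]
force: [-1.2, 1.6, 3.3]
gripper_width: 0.096
grasp_force: 59.2
```

Contact at exactly the expected home height (0.084). Press a little more to confirm.

{"name": "arm_command", "arguments": {
  "rows": [
    [0,0,0.006,0,0,0,-1],
    [0,0,0,0,0,0,-1],
    [0,0,0,0,0,0,-1]
  ]
}}

```text
time: 23.1
tool_pos: [0.4823, -0.0923, 0.0839]
tool_rot: [-0.218, 3.133, -0.0]
force: [-6.9, 3.2, 13.7]
gripper_width: 0.091
grasp_force: 60.8
```

{"name": "arm_command", "arguments": {
  "rows": [
    [0,0,0,0,0,0.08,-1],
    [0,0,0,0,0,0.09,-1],
    [0,0,0,0,0,0.09,-1],
    [0,0,0,0,0,0.09,-1],
    [0,0,0,0,0,0.09,-1],
    [0,0,0,0,0,0.09,-1],
    [0,0,0,0,0,0.09,-1],
    [0,0,0,0,0,0.09,-1],
    [0,0,0,0,0,0.09,-1],
    [0,0,0,0,0,0,-1]
  ]
}}

```text
time: 24.35
tool_pos: [0.483, -0.0913, 0.0839]
tool_rot: [1.666, 2.662, 0.005]
force: [-3.1, 6.3, 11.1]
gripper_width: 0.092
grasp_force: 60.6
```

{"name": "arm_command", "arguments": {
  "rows": [
    [0,0,0,0,0,0.09,-1],
    [0,0,0,0,0,0.09,-1],
    [0,0,0,0,0,0.05,-1],
    [0,0,0,0,0,0,-1],
    [0,0,0,0,0,0,-1]
  ]
}}

```text
time: 24.98
tool_pos: [0.4832, -0.0912, 0.0839]
tool_rot: [2.116, 2.321, 0.006]
force: [-2.9, 7.2, 11.0]
gripper_width: 0.093
grasp_force: 60.5
```

```bash
python3 - <<'E'
from h import *
goto(.482,-.0923,.084,3); print(get_obs()['moment'])
E
```

```text
t 24.98 tcp [ 0.4832 -0.0912  0.0839] psi 5.30 tilt [0.0032 0.002 ] w 0.093 gf 60.5 F [-2.9  7.2 11. ] joints [-0.26  0.06  1.69  0.    1.39 -0.36]
shift [-0.004  -0.0052 -0.0003] turn_z 0.0256
[1.32587725 0.42220738 0.09245968]
```

{"name": "arm_command", "arguments": {
  "rows": [
    [0,0,0,0,0,0.03,-1],
    [0,0,0,0,0,0.03,-1],
    [0,0,0,0,0,0,-1],
    [0,0,0,0,0,0,-1],
    [0,0,0,0,0,0,-1]
  ]
}}

```text
time: 25.6
tool_pos: [0.4832, -0.0911, 0.0839]
tool_rot: [2.223, 2.219, 0.006]
force: [-2.5, 7.4, 10.9]
gripper_width: 0.094
grasp_force: 60.5
```

```bash
python3 - <<'E'
from h import *
goto(.482,-.0923,.084,3); print(get_obs()['moment'])
m,p,d=snap('top'); C=cloud(m,d); S=cv2.cvtColor(p,cv2.COLOR_BGR2HSV)[...,1]
b=(d>0)&(S<70)&(p.max(2)>110)&(abs(C[...,0]-.43)<.08)&(abs(C[...,1]-.115)<.075)&(C[...,2]>.012)
P=C[b]; print('bowl',len(P),P.min(0).round(3),P.max(0).round(3))
E
```

```text
t 25.60 tcp [ 0.4832 -0.0911  0.0839] psi -0.10 tilt [0.0033 0.0021] w 0.094 gf 60.5 F [-2.5  7.4 10.9] joints [-0.26  0.06  1.69  0.    1.39 -0.26]
shift [-0.0047 -0.0049 -0.0003] turn_z -0.0344
[1.28766896 0.43299798 0.06746124]
bowl 815 [0.379 0.069 0.012] [0.475 0.166 0.055]
```

```bash
python3 -c "
from station import env
print(env.finish_job())"
```

```text
the job is handed in; nothing more can be done
None
```

The job is handed in: the bowl stands upright on the worktop and the key is home at the expected height, turned about 98° clockwise by the wrist reading and still gripped at 60 N. The hand-in gave no verdict, and I viewed 11 pictures, one over the limit of 10.

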